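# Restock the die kit drawer and shut it

## Robot

A 6-joint arm with a two-finger parallel gripper is mounted at the origin on the work surface. World frame = base frame: x ahead of the robot, y to its left, z up, the work surface at z = 0. Lengths are in mm, angles in rad, forces in N, time in s.
With the tool pointing down it reaches from about 250 to 775 mm from the base axis. Payload 4 kg.
Tool frame: the origin (TCP) lies on the centre line of the jaws, within the pads' length; the fingertips stand 11 mm ahead of it and the grasp point (between the pads) lies 8 mm behind it; z points along the fingers, y is the line along which they close (so a half turn about z gives the same grasp; the last joint's range is limited). The gripper opens to 85 mm and grips with 20 to 120 N. Pads are 22 mm wide; open, the fingers measure 114 mm over their backs; the gripper's body (76 mm by 85 mm) begins 54 mm behind the grasp point. The pads swing forward as they close: fully open they stand 13 mm farther back than shut.
Start: joints at [-1.371, 0.087, 1.371, -0, 1.684, -0.103], TCP at [164.003, -524.995, 242.341] pointing down, gripper open.
Joint ranges: [-3.1, 3.1], [-0.76, 2.03], [0.27, 2.55], [-1.08, 4.22], [0.17, 2.65], [-2.57, 2.57]. Speed limits (rad/s): [2.79, 2.79, 3.14, 3.14, 3.14, 3.14].

## Interface

Orientations are given as a rotation vector (axis times angle).
In Python, from workcell import arm gives the robot as it stands. The module is installed in compiled form; this text tells all that it offers.
- The arm moves only by the tool jog_arm, never from a script. Its argument "moves" is a list of rows, each a list of 2 entries, a list of its own where there are three numbers: the shift along the world's x, y, z in cm, then the turn about the world's z in rad. A call has 1 to 20 rows; each row is the pose to reach, as a shift and turn from the pose commanded when the call began; what a row does not reach only later rows make up. A row lasts 1/8 s, in which the tool goes at most 62.5 mm and 10.7 degrees, less where a joint would pass 70% of its speed; a pose out of reach is approached as far as the arm can. A call with a gripper value outside its range is refused whole. "gripper" is the opening, from 0 (shut) to 1 (fully open), set as the call begins (left out, the last holds). The fingers move at their own pace and stop on an object; the grip force is fixed at half the most. Time passes only in rows, so rows that repeat a pose let the fingers close. It gives the time, the measured TCP pose, the force, the opening and the grip force at its end, in the units of the state.
- arm.sense(): the state, without advancing time (a new reading comes with each control period).
- arm.snapshot(name): name is "scene" or "side" or "wrist"; returns the picture (400x640x3 uint8, blue, green, red); there is no depth.
- arm.calibration(name): a dict with "camera_matrix" (3x3 intrinsics, pixels), "rvec" (rotation vector, rad) and "tvec" (3), from world to camera coordinates, as OpenCV has them. Camera axes: x right, y down, z forward; pixel columns grow to the right and rows downward; lengths in mm; the calibration is good to about 2 mm. A picture is of the moment at which its call begins: read the wrist's pose just before it. calibration takes no time and is no camera call; for the wrist camera it gives the pose at the moment of the call.
- arm.finish_job(): hands the job in; it is judged then, once.
Trained networks look in the newest picture that a camera, given by its name, has taken for a name from the list of things; names that differ only in an ending like _2 or _b are one class to them, and where a whole thing is asked for, a point or a joint stands for the part that bears it (a point fixed in the world has none). Each returns a list of dicts, best first, with "confidence" (0 to 1); they miss things now and then, are a little off and sometimes report something else, mostly with a low value. They report only what shows in the picture. A call takes as long as a camera call. They do not tell look-alikes from the thing itself.
- arm.look_for(camera, label): "point" ([x, y, z] in mm, in world coordinates, good to about 4 mm: the middle of the surface that is visible of it).
The state is a dict: "time_s": time; "joints": joint angles; "joint_vel": joint speeds; "joint_torque": joint torques, N m; "eef_pos": TCP position; "orientation": TCP orientation; "contact_force": force on the tool from outside, world axes, zero at the start; "wrist_torque": the same for the moment, N m; "width": finger opening in mm; "gripper_force": force on a finger pad.
Only numpy, scipy, OpenCV 4.12 (cv2) and the standard library are available. Lean on these libraries where they do the work, as an engineer would, in place of code of your own. Each camera call takes 0.05 s, during which the arm holds its last target. There are 200 camera calls.

## Task

Put the two yellow-striped steel die pieces back in the open kit drawer, each lying flat in its own yellow-ribbed bay (the long bar in the long narrow one, the plate in the wide one), set down and not dropped. Then screw the red cap of the grease pot in the drawer clockwise until it is tight, and after that push the drawer fully home, past its detent, without slamming it. Leave everything else on the bench and on the chest where it is.

Things in the scene. Friction and masses are not known exactly. Their poses are not given: they have to be found in the camera images.
- plate: kit die plate: steel block 66 (its x) x 36 (its y) x 40 mm (z), 0.65 kg, two dark holes on top and a yellow paint stripe across the middle of the top. Origin: centre of its underside. Lies loose on the bench, left or right of the drawer.
- bar: kit punch bar: steel block 100 (its x) x 20 (its y) x 40 mm (z), 0.60 kg, one dark hole at one end and a yellow paint stripe across the middle of the top. Origin: centre of its underside. Lies loose on the bench, on the other side of the drawer.
- chest_front (a point): middle of the top front edge of a grey steel chest with one drawer, fixed to the bench, 300 (x) x 290 (y) x 100 mm (z). Axes: x points away from the robot, into the chest; y along this edge; z up. The drawer comes out towards -x. It may stand a little turned. In the drawer, from -y to +y: bar bay, plate bay, fixed white grease pot with red cap; side walls 48 mm high, 250 mm apart.
- drawer (a joint): how far the blue-fronted drawer is out, in m: 0 is fully home, 0.24 the most it opens; it starts 0.20 to 0.23 out. It slides along chest_front's x with about 1.5 N of friction. Over the last 10 mm it rides over a sprung detent: about 6 N is needed to push it over, and from about 3 mm it then draws itself in to a firm stop at 0 and stays there.
- drawer_handle (a point): middle of the grip of the drawer's steel bar handle, 55 mm above the bench; the handle is 110 mm long along y, about 12 mm thick and stands 35 mm off the drawer's blue front panel (288 mm wide, 12 mm thick, top edge 88 mm above the bench). Axes as chest_front's. A push towards the chest (+x) on it shuts the drawer.
- bar_bay (a point): centre of the floor of the bar bay: a clear floor 124 (x) x 40 mm (y) between yellow ribs 8 mm high and 4 mm thick, rubber, long side along the drawer's travel. Axes as chest_front's: the bar lies in it with its x along this x (either way round). The floor is 18 mm above the bench.
- plate_bay (a point): centre of the floor of the plate bay: a clear floor 90 (x) x 56 mm (y) between yellow ribs 8 mm high, 70 mm from the bar bay's centre. Axes as chest_front's: the plate lies in it with its x along this x (either way round). The floor is 18 mm above the bench.
- cap_top (a point): centre of the top of the red round screw cap of the grease pot, 77 mm above the bench. The cap is 42 mm in diameter, 24 mm high with a white line across its top; the pot under it is fixed in the drawer. The cap is captive: it turns in place about the vertical and does not rise or fall.
- cap (a joint): turn of the cap in rad: it grows as the cap is screwed clockwise seen from above; 1.35 is tight, against its stop; it starts loose, between 0.05 and 0.4. About 0.1 N m turns it.
- spare_plate: bare steel die plate, 66 x 36 x 40 mm tall, two dark holes, NO yellow paint; a bystander. Origin: centre of its underside.
- spare_bar: bare steel bar, 100 x 20 x 40 mm tall, one dark hole, NO yellow paint; a bystander. Origin: centre of its underside.
- pin_bin: blue plastic open bin, 140 x 110 x 75 mm, full of upright steel pins up to 97 mm high; a bystander. Origin: centre of its underside.
- hammer: hammer lying on the bench; a bystander. Origin: a point on it.
- ring_gauge: steel ring, 70 mm across, 22 mm high, lying on top of the chest; a bystander. Origin: centre of its underside.
- oil_bottle: amber bottle, 60 mm across, 160 mm tall; a bystander. Origin: centre of its underside.
- tray_bowl: small steel bowl, 100 mm across, 30 mm high; a bystander. Origin: centre of its underside.
Not all that is in view belongs to the job. Leave any blue look-alike of the plate alone. Leave any purple look-alike of the bar alone.

How it is judged:
By the outcome, as a careful person would: the job done as asked, in the order asked, and still so for the second after the job is handed in, with the robot touching nothing.
It also fails if it takes over 72 s, if anything falls off the work surface, if the arm or the gripper's body presses on something with over 40 N, if the wrist force passes 120 N, or if a joint passes its speed limit or range.

## Working session

There is one attempt and no reset: what is moved stays moved. The work goes in short steps, Python scripts to look and compute and a tool call to move; the robot and the scene stay as the last step left them, time stands still between calls to the robot, and variables do not carry over. Pictures are saved under pics/ and viewed, at most 10 in all, crops included, and the job is handed in when it is done.

Besides the shell and the picture viewer there is one more tool, called as name(argument=value, ...), one argument or row to a line, values as JSON. jog_arm: Moves the arm, as the interface text tells. Its arguments: {"type":"object","properties":{"moves":{"type":"array","items":{"type":"array"}},"gripper":{"type":"number"}},"required":["moves"]}

```bash
mkdir -p pics; cat > h.py <<'E'
import numpy as np, cv2
from workcell import arm
def cal(n):
    c=arm.calibration(n); return np.array(c["camera_matrix"],float),np.array(c["rvec"],float),np.array(c["tvec"],float)
def pix2w(n,uv,z,c=None):
    K,r,t=c or cal(n); R=cv2.Rodrigues(r)[0]; C=-R.T@t.ravel()
    d=np.c_[np.array(uv,float).reshape(-1,2),np.ones(len(np.array(uv).reshape(-1,2)))]@np.linalg.inv(K).T@R
    s=(z-C[2])/d[:,2]; return C+d*s[:,None]
def w2pix(n,P,c=None):
    K,r,t=c or cal(n); return cv2.projectPoints(np.array(P,float).reshape(-1,1,3),r,t,K,None)[0].reshape(-1,2)
E
python3 - <<'E'
from h import *
for n in("scene","side"):
    im=arm.snapshot(n); cv2.imwrite(f"pics/{n}0.png",im)
    K,r,t=cal(n);R=cv2.Rodrigues(r)[0];print(n,(-R.T@t.ravel()).round(),K[0,0])
for l in("plate","bar","drawer_handle","bar_bay","plate_bay","cap_top","spare_plate","spare_bar","pin_bin","oil_bottle","chest_front","ring_gauge","hammer","tray_bowl"):
    try: print(l,[(np.round(d["point"]).tolist(),round(d["confidence"],2)) for d in arm.look_for("scene",l)][:4])
    except Exception as e: print(l,e)
s=arm.sense();print(s["time_s"],s["orientation"],s["contact_force"])
E
```

```text
scene [1289. -664. 1323.] 494.0556236686942
side [  84. 1457. 1185.] 499.1275781352229
plate [([503.0, -381.0, 41.0], 0.79), ([455.0, -284.0, 40.0], 0.7), ([392.0, -367.0, 41.0], 0.68)]
bar [([462.0, 348.0, 30.0], 0.79), ([412.0, 220.0, 30.0], 0.68), ([309.0, 400.0, 28.0], 0.65)]
drawer_handle [([519.0, -10.0, 15.0], 0.74)]
bar_bay [([519.0, -10.0, 21.0], 0.76)]
plate_bay [([518.0, -6.0, 20.0], 0.95), ([739.0, 4.0, 122.0], 0.48)]
cap_top [([537.0, 73.0, 77.0], 0.48)]
spare_plate [([704.0, -333.0, 39.0], 0.63)]
spare_bar [([670.0, 298.0, 41.0], 0.58), ([484.0, -600.0, 28.0], 0.58)]
pin_bin [([462.0, 540.0, 61.0], 0.95), ([518.0, -8.0, 22.0], 0.38)]
oil_bottle [([646.0, 480.0, 87.0], 0.56)]
chest_front [([770.0, -24.0, 97.0], 0.87), ([460.0, 346.0, 28.0], 0.18)]
ring_gauge [([736.0, 3.0, 121.0], 0.61)]
hammer [([485.0, -601.0, 27.0], 0.96), ([461.0, 347.0, 33.0], 0.17)]
tray_bowl [([600.0, -498.0, 12.0], 0.6), ([516.0, -5.0, 19.0], 0.58)]
0.8 [3.10550319e+00 4.73786406e-01 5.40330955e-05] [-0.47294865 -0.02564681 -1.24833168]
```

View pics/scene0.png

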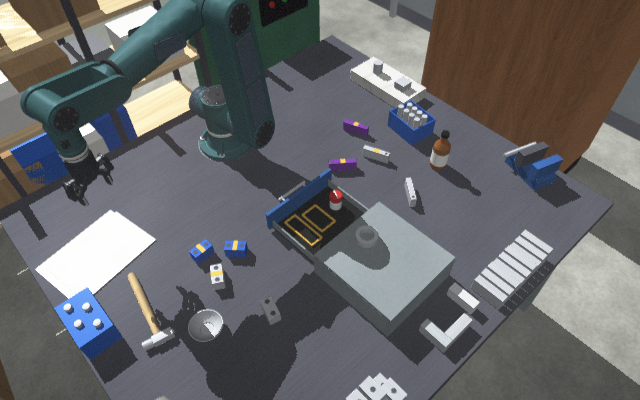

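View pics/side0.png

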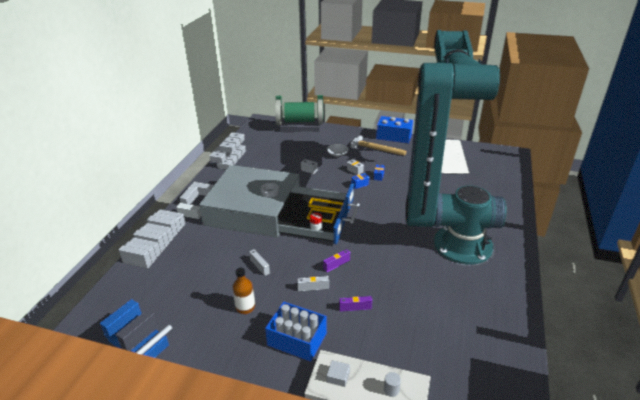

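The scene shows the steel plate with stripe at (217,275) and the blue look-alikes at (201,250) and (236,247). The steel bar is at (376,153), with purple look-alikes at (355,128) and (343,164). The drawer is open at around (310,220), with the cap at (335,198).

jog_arm(
  moves=[
    [[6, 2.5, 1.5], 0],
    [[12, 5, 3], 0],
    [[18, 7.5, 4], 0],
    [[24, 10, 5], 0],
    [[29, 12, 6], 0],
    [[29, 12, 6], 0],
    [[29, 12, 6], 0],
    [[29, 12, 6], 0],
  ],
  gripper=1,
)

```text
time_s: 1.8
eef_pos: [452.6, -405.7, 302.0]
orientation: [-3.106, -0.471, 0.001]
contact_force: [0.6, -0.9, -0.4]
width: 85.5
gripper_force: 0.0
```

```bash
python3 - <<'E'
from h import *
c=cal("wrist"); im=arm.snapshot("wrist"); cv2.imwrite("pics/w1.png",im); np.savez("w1.npz",K=c[0],r=c[1],t=c[2])
R=cv2.Rodrigues(c[1])[0];s=arm.sense()
print((-R.T@c[2].ravel()).round(),R[2],c[0][0,0],s["eef_pos"],s["orientation"],s["time_s"])
for l in("plate","drawer_handle","plate_bay"):print(l,[(np.round(d["point"]).tolist(),round(d["confidence"],2)) for d in arm.look_for("wrist",l)][:4])
E
```

```text
[ 524. -382.  433.] [-0.28161593 -0.08635371 -0.95563356] 329.48341502538744 [ 452.53619948 -405.85627323  302.07948197] [-3.10600332e+00 -4.70131975e-01  1.20269563e-03] 1.85
plate [([454.0, -278.0, 40.0], 0.82), ([387.0, -363.0, 38.0], 0.71), ([493.0, -382.0, 41.0], 0.66)]
drawer_handle [([484.0, -96.0, 21.0], 0.59)]
plate_bay [([487.0, -94.0, 15.0], 0.96)]
```

View pics/w1.png

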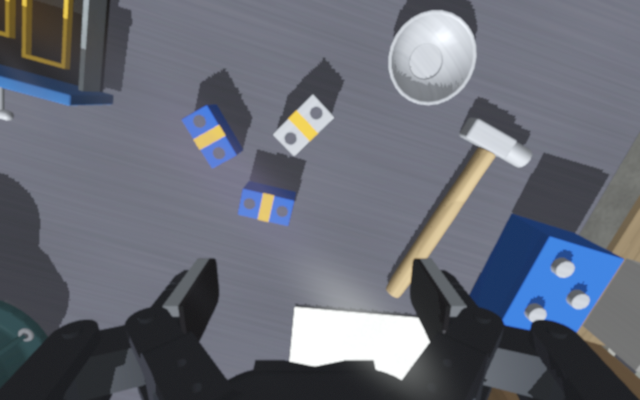

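The wrist view shows the plate's white top around (304,125), the blue look-alikes at (212,137) and (268,202), and the drawer's corner at the upper left.

```bash
cat >> h.py <<'E'
def topseg(im,c,box,z,name=None):
    x0,y0,x1,y1=box; hsv=cv2.cvtColor(im,cv2.COLOR_BGR2HSV)[y0:y1,x0:x1]
    m=((hsv[...,2]>150)).astype(np.uint8)*255
    m=cv2.morphologyEx(m,cv2.MORPH_CLOSE,np.ones((5,5)))
    k=max(cv2.findContours(m,0,1)[0],key=cv2.contourArea)
    m2=cv2.drawContours(m*0,[k],-1,255,-1)
    ys,xs=np.nonzero(m2)
    W=pix2w(None,np.c_[xs+x0,ys+y0],z,c)[:,:2]
    b=cv2.minAreaRect(cv2.convexHull(W.astype(np.float32)))
    q=cv2.boxPoints(b); e=[q[1]-q[0],q[2]-q[1]]; l=max(e,key=np.linalg.norm)
    print("centre",W.mean(0).round(1),"rect",np.round(b[0],1),np.round(b[1],1),"yaw",round(float(np.arctan2(l[1],l[0])),3))
    ev=np.linalg.eigh(np.cov(W.T)); a=ev[1][:,1]; print("pca yaw",round(float(np.arctan2(a[1],a[0])),3),np.sqrt(ev[0]*12).round(1))
E
python3 - <<'E'
from h import *
d=np.load("w1.npz");c=(d["K"],d["r"],d["t"]);im=cv2.imread("pics/w1.png")
topseg(im,c,(262,85,345,165),40)
q=[(313,95),(334,117),(295,156),(274,134)]
print(pix2w(None,q,40,c).round(1).tolist())
E
```

```text
centre [ 491.3 -378.5] rect [ 490.9 -378.6] [37.1 66.7] yaw -0.506
pca yaw 2.632 [37.2 66.7]
[[527.4, -379.8, 40.0], [511.4, -410.2, 40.0], [454.4, -379.7, 40.0], [472.1, -348.9, 40.0]]
```

jog_arm(
  moves=[
    [[0, 6, 1], -0.15],
    [[0, 12, 2], -0.3],
    [[-1, 18, 3], -0.3],
    [[-2, 24, 4], -0.3],
    [[-3, 30, 4], -0.3],
    [[-4, 36, 4], -0.3],
    [[-4, 40, 4], -0.3],
    [[-4, 40, 4], -0.3],
    [[-4, 40, 4], -0.3],
  ],
)

```text
time_s: 3.12
eef_pos: [413.9, -5.7, 342.4]
orientation: [3.141, 0.003, 0.0]
contact_force: [0.5, -0.9, -0.3]
width: 85.3
gripper_force: 0.0
```

```bash
python3 - <<'E'
from h import *
c=cal("wrist"); im=arm.snapshot("wrist"); cv2.imwrite("pics/w2.png",im); np.savez("w2.npz",K=c[0],r=c[1],t=c[2])
cv2.imwrite("pics/w2b.png",cv2.resize(im[:300,:],(800,375),interpolation=cv2.INTER_CUBIC))
s=arm.sense();print(s["eef_pos"],s["orientation"],s["time_s"])
for l in("cap_top","drawer_handle","plate_bay","bar_bay","chest_front","bar"):print(l,[(np.round(d["point"]).tolist(),round(d["confidence"],2)) for d in arm.look_for("wrist",l)][:4])
E
```

```text
[413.98618879  -6.021038   342.26824732] [ 3.14097142e+00  1.77083880e-03 -1.98932715e-04] 3.175
cap_top [([492.0, -375.0, 41.0], 0.27)]
drawer_handle [([520.0, -5.0, 21.0], 0.89), ([518.0, -4.0, 21.0], 0.75)]
plate_bay [([525.0, -5.0, 14.0], 0.63)]
bar_bay [([518.0, 3.0, 18.0], 0.95)]
chest_front [([521.0, -4.0, 18.0], 0.58)]
bar [([306.0, 396.0, 29.0], 0.87), ([460.0, 354.0, 35.0], 0.85), ([412.0, 225.0, 39.0], 0.56)]
```

View pics/w2.png

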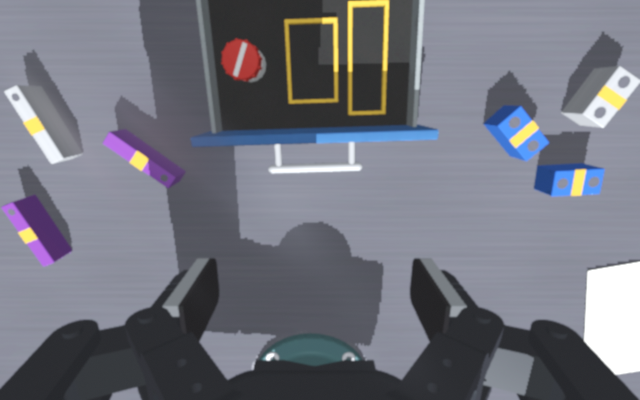

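The drawer view shows the cap at (240,60), with its line tilted slightly. The plate bay is at (313,60), the bar bay at (368,57), the handle at (316,169), and the drawer front runs from (193,140) to (437,133). The bar is partly visible at (42,124).

```bash
python3 - <<'E'
from h import *
d=np.load("w2.npz");c=(d["K"],d["r"],d["t"]);im=cv2.imread("pics/w2.png")
hsv=cv2.cvtColor(im,cv2.COLOR_BGR2HSV)
y=cv2.inRange(hsv,(15,110,90),(38,255,255))[:130,270:400]
for k in cv2.findContours(y,cv2.RETR_EXTERNAL,1)[0]:
    if cv2.contourArea(k)<500: continue
    for z in (24,26):
        W=pix2w(None,k.reshape(-1,2)+[270,0],z,c)[:,:2]
        b=cv2.minAreaRect(W.astype(np.float32));q=cv2.boxPoints(b);e=[q[1]-q[0],q[2]-q[1]];l=max(e,key=np.linalg.norm)
        print("bay",z,np.round(b[0],1),np.round(b[1],1),np.arctan2(l[1],l[0]).round(3), cv2.boundingRect(k))
r=cv2.inRange(hsv,(0,120,140),(8,255,255))|cv2.inRange(hsv,(172,120,140),(180,255,255))
r=r[20:100,205:280]
k=max(cv2.findContours(cv2.morphologyEx(r,cv2.MORPH_CLOSE,np.ones((7,7))),0,1)[0],key=cv2.contourArea)
W=pix2w(None,k.reshape(-1,2)+[205,20],77,c)[:,:2]; print("cap",cv2.minEnclosingCircle(W.astype(np.float32)),cv2.fitEllipse(W.astype(np.float32)))
# white line
cx=hsv[20:100,205:280]; m=cv2.drawContours(r*0,[k],-1,255,-1)>0
w=m&(cx[...,1]<110)&(cx[...,2]>150); ys,xs=np.nonzero(w); Wl=pix2w(None,np.c_[xs+205,ys+20],77,c)[:,:2]
v=np.linalg.eigh(np.cov(Wl.T))[1][:,1]; print("line",len(xs),np.arctan2(v[1],v[0]),Wl.mean(0))
# blue front edge top, z=88
print("front ends z88",pix2w(None,[(193,143),(437,136),(194,136),(437,129)],88,c).round(1)[:,:2].tolist())
print("handle z61",pix2w(None,[(270,171),(360,169)],61,c).round(1)[:,:2].tolist())
print("bar guess top",pix2w(None,[(6,90),(19,85),(58,160),(47,162)],40,c).round(1)[:,:2].tolist())
E
```

```text
bay 24 [533.7  -1.3] [101.6  67.1] 0.029 (14, 16, 55, 89)
bay 26 [533.5  -1.4] [101.1  66.8] 0.029 (14, 16, 55, 89)
bay 24 [535.7 -71.5] [134.8  51.2] 0.03 (77, 0, 43, 116)
bay 26 [535.5 -71.2] [134.2  50.9] 0.03 (77, 0, 43, 116)
cap ((530.5679321289062, 77.48457336425781), 21.628704071044922) ((530.6614379882812, 77.82945251464844), (40.25615692138672, 40.96425247192383), 148.26394653320312)
line 232 2.776906546038626 [531.1471809   78.51046737]
front ends z88 [[439.5, 136.3], [447.7, -146.4], [447.6, 134.3], [455.6, -145.5]]
handle z61 [[400.7, 51.8], [403.3, -62.9]]
bar guess top [[499.0, 380.1], [504.9, 362.3], [411.0, 335.3], [408.3, 350.5]]
```

jog_arm(
  moves=[
    [[0, 6, 0], 0],
    [[0, 12, 0], 0],
    [[0, 18, 0], 0],
    [[0, 24, -2], 0],
    [[-1, 30, -3], 0],
    [[-1, 33, -4], 0],
    [[-1, 33, -4], 0],
    [[-1, 33, -4], 0],
  ],
)

```text
time_s: 4.47
eef_pos: [404.3, 324.4, 302.5]
orientation: [3.141, 0.003, 0.0]
contact_force: [0.3, -0.3, -0.4]
width: 85.1
gripper_force: 0.0
```

```bash
python3 - <<'E'
from h import *
c=cal("wrist"); im=arm.snapshot("wrist"); cv2.imwrite("pics/w3.png",im); np.savez("w3.npz",K=c[0],r=c[1],t=c[2])
s=arm.sense();print(s["eef_pos"],s["orientation"],s["time_s"])
P=w2pix(None,[[460,350,40]],c)[0];print(P)
x,y=P.astype(int);topseg(im,c,(x-70,max(0,y-70),x+70,y+70),40)
E
```

```text
[404.47368747 324.14347739 302.89677351] [3.14148041e+00 2.18833300e-03 1.29778627e-03] 4.525
[293.13171244 116.03132365]
centre [456.2 357.2] rect [454.7 356.4] [101.1  22. ] yaw 0.387
pca yaw -2.752 [ 21.3 100.2]
```

View pics/w3.png

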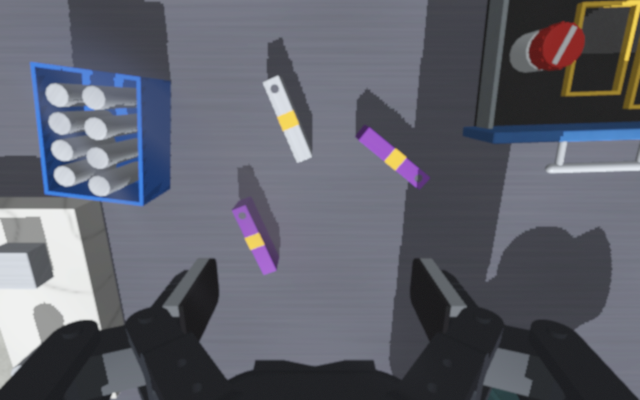

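The bar's top is at (288,120), with purple look-alikes at (393,157) and (254,238), both clear of the fingers. The drawer's yaw is 0.029. The bay sizes and the 70 mm spacing agree with the given values.

jog_arm(
  moves=[
    [[2, 1.2, -5], 0.15],
    [[4, 2.4, -10.5], 0.3],
    [[5.1, 3.2, -16], 0.39],
    [[5.1, 3.2, -21], 0.39],
    [[5.1, 3.2, -24], 0.39],
    [[5.1, 3.2, -26], 0.39],
    [[5.1, 3.2, -27.4], 0.39],
    [[5.1, 3.2, -28.2], 0.39],
    [[5.1, 3.2, -28.2], 0.39],
    [[5.1, 3.2, -28.2], 0.39],
  ],
  gripper=0.6,
)

```text
time_s: 5.78
eef_pos: [455.7, 357.4, 21.5]
orientation: [-3.081, -0.613, -0.003]
contact_force: [-0.6, 0.4, 0.9]
width: 51.7
gripper_force: 0.0
```

jog_arm(
  moves=[
    [[0, 0, 0], 0],
    [[0, 0, 0], 0],
    [[0, 0, 0], 0],
    [[0, 0, 0], 0],
    [[0, 0, 0], 0],
    [[0, 0, 0], 0],
  ],
  gripper=0,
)

```text
time_s: 6.52
eef_pos: [455.7, 356.9, 21.3]
orientation: [3.081, 0.613, 0.003]
contact_force: [1.0, -3.5, 5.8]
width: 19.0
gripper_force: 60.2
```

jog_arm(
  moves=[
    [[0, 0, 2], 0],
    [[0, 0, 6], 0],
    [[0, -1, 11], 0],
    [[1, -5, 13], -0.05],
    [[2, -11, 13], -0.15],
    [[4, -17, 13], -0.25],
    [[5, -23, 13], -0.36],
    [[6, -29, 13], -0.36],
    [[7, -35, 13], -0.36],
    [[7.8, -39.5, 13], -0.36],
    [[8.1, -42, 13], -0.36],
    [[8.1, -42.9, 12], -0.36],
    [[8.1, -42.9, 8], -0.36],
    [[8.1, -42.9, 5], -0.36],
    [[8.1, -42.9, 3.5], -0.36],
    [[8.1, -42.9, 2.8], -0.36],
    [[8.1, -42.9, 2.6], -0.36],
    [[8.1, -42.9, 2.6], -0.36],
  ],
)

```text
time_s: 8.78
eef_pos: [536.9, -72.0, 47.5]
orientation: [3.141, 0.052, 0.004]
contact_force: [-0.1, 0.3, -6.5]
width: 19.4
gripper_force: 59.6
```

```bash
python3 - <<'E'
from h import *
im=arm.snapshot("scene");im2=arm.snapshot("side")
a=cv2.resize(im[150:290,240:400],None,fx=2.5,fy=2.5,interpolation=2);b=cv2.resize(im2[160:300,250:410],None,fx=2.5,fy=2.5,interpolation=2)
cv2.imwrite("pics/p1.png",np.hstack([a,b]));print(arm.sense())
E
```

```text
{'time_s': 8.875, 'joints': array([-2.38234819e-01,  1.88381569e-01,  1.65650423e+00, -3.89363263e-05,
        1.29417674e+00,  1.29972268e+00]), 'joint_vel': array([-0.00283095,  0.00098603,  0.00387781,  0.00059489, -0.00236541,
        0.00111848]), 'joint_torque': array([ 3.82664229e-02, -3.96406782e+01, -3.08949637e+01,  2.22001821e-03,
        7.74808024e-03,  1.41181999e-04]), 'eef_pos': array([536.90213653, -72.15189224,  47.63537224]), 'orientation': array([3.14049304, 0.05158632, 0.00383049]), 'contact_force': array([ 0.18229743, -0.08035949, -6.25131136]), 'wrist_torque': array([-0.00736621, -0.02856329,  0.04445681]), 'gripper_force': 59.5763897895813, 'width': 19.099822815950407}
```

View pics/p1.png

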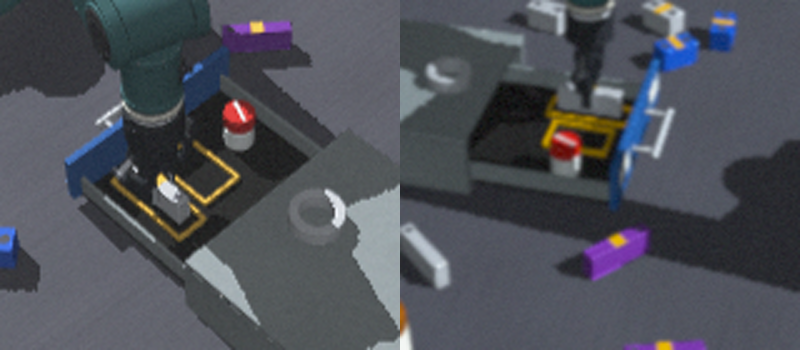

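The bar hangs over its bay, aligned with it: in the left half its end is at (172,205), inside the yellow ribs.

jog_arm(
  moves=[
    [[0, 0, -0.3], 0],
    [[0, 0, -0.5], 0],
    [[0, 0, -0.65], 0],
    [[0, 0, -0.75], 0],
    [[0, 0, -0.8], 0],
    [[0, 0, -0.8], 0],
  ],
)

```text
time_s: 9.62
eef_pos: [536.5, -72.0, 39.3]
orientation: [3.141, 0.051, 0.002]
contact_force: [-1.5, 1.3, -1.0]
width: 18.9
gripper_force: 60.7
```

jog_arm(
  moves=[
    [[0, 0, 0], 0],
    [[0, 0, 0], 0],
    [[0, 0, 0], 0],
    [[0, 0, 0.5], 0],
    [[0, 0, 1.5], 0],
    [[0, 0, 4], 0],
    [[0, 0, 9], 0],
  ],
  gripper=0.42,
)

```text
time_s: 10.5
eef_pos: [534.4, -71.6, 127.5]
orientation: [-3.14, -0.051, 0.008]
contact_force: [0.6, -0.0, -0.2]
width: 35.6
gripper_force: 0.0
```

jog_arm(
  moves=[
    [[-0.5, -4, 3], -0.1],
    [[-1, -10, 3], -0.25],
    [[-2, -16, 3], -0.4],
    [[-3, -22, 2], -0.54],
    [[-4, -27, -1], -0.54],
    [[-4.5, -30, -4], -0.54],
    [[-4.5, -30.6, -7], -0.54],
    [[-4.5, -30.6, -9], -0.54],
    [[-4.5, -30.6, -10.2], -0.54],
    [[-4.5, -30.6, -10.8], -0.54],
    [[-4.5, -30.6, -10.8], -0.54],
    [[-4.5, -30.6, -10.8], -0.54],
  ],
  gripper=0.75,
)

```text
time_s: 12.0
eef_pos: [491.8, -378.2, 21.6]
orientation: [3.04, -0.787, 0.003]
contact_force: [0.4, -0.1, -0.0]
width: 63.9
gripper_force: 0.0
```

jog_arm(
  moves=[
    [[0, 0, 0], 0],
    [[0, 0, 0], 0],
    [[0, 0, 0], 0],
    [[0, 0, 0], 0],
    [[0, 0, 0], 0],
  ],
  gripper=0,
)

```text
time_s: 12.62
eef_pos: [491.4, -378.8, 21.5]
orientation: [3.04, -0.788, 0.002]
contact_force: [-2.1, -1.6, 5.8]
width: 35.4
gripper_force: 62.4
```

jog_arm(
  moves=[
    [[0, 0, 2], 0],
    [[0, 0, 6], 0],
    [[0, 1, 11], 0],
    [[0.5, 5, 13], 0.1],
    [[1, 11, 13], 0.25],
    [[2, 17, 13], 0.4],
    [[3, 23, 13], 0.535],
    [[4, 29, 13], 0.535],
    [[4.2, 34, 13], 0.535],
    [[4.2, 37, 13], 0.535],
    [[4.2, 37.7, 12], 0.535],
    [[4.2, 37.7, 8], 0.535],
    [[4.2, 37.7, 5], 0.535],
    [[4.2, 37.7, 3.5], 0.535],
    [[4.2, 37.7, 2.8], 0.535],
    [[4.2, 37.7, 2.6], 0.535],
    [[4.2, 37.7, 2.6], 0.535],
  ],
)

```text
time_s: 14.75
eef_pos: [533.9, -1.2, 47.5]
orientation: [3.141, 0.043, 0.004]
contact_force: [0.3, 0.1, -5.2]
width: 34.9
gripper_force: 61.1
```

```bash
python3 - <<'E'
from h import *
im=arm.snapshot("scene");im2=arm.snapshot("side")
a=cv2.resize(im[150:290,240:400],None,fx=2.5,fy=2.5,interpolation=2);b=cv2.resize(im2[160:300,250:410],None,fx=2.5,fy=2.5,interpolation=2)
cv2.imwrite("pics/p2.png",np.hstack([a,b]))
E
```

```text
(no output)
```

View pics/p2.png

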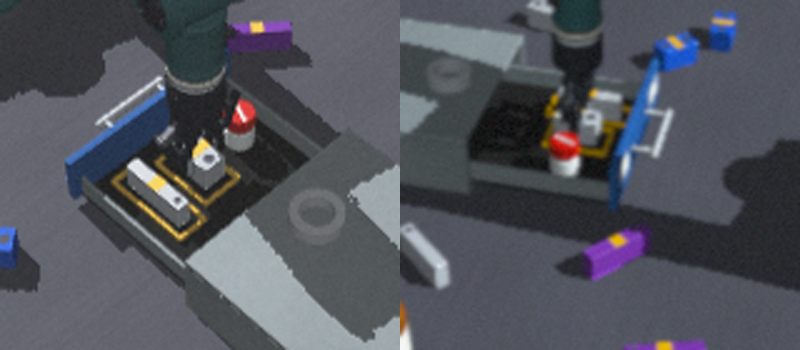

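The bar at (160,190) lies flat inside its ribs. The plate at (208,165) is over its own bay and aligned with it.

jog_arm(
  moves=[
    [[0, 0, -0.3], 0],
    [[0, 0, -0.5], 0],
    [[0, 0, -0.65], 0],
    [[0, 0, -0.75], 0],
    [[0, 0, -0.8], 0],
    [[0, 0, -0.8], 0],
  ],
)

```text
time_s: 15.6
eef_pos: [533.7, -0.9, 39.4]
orientation: [3.141, 0.044, 0.003]
contact_force: [-1.2, 0.4, 1.6]
width: 34.8
gripper_force: 62.2
```

jog_arm(
  moves=[
    [[0, 0, 0], 0],
    [[0, 0, 0], 0],
    [[0, 0, 0], 0],
    [[0, 0, 0.5], 0],
    [[0, 0, 1.5], 0],
    [[0, 0, 4], 0],
    [[-2, 0, 9], 0],
    [[-6, 0, 14], 0],
    [[-11, 0, 17], 0.18],
    [[-12, 0, 17], 0.36],
    [[-12, 0, 17], 0.36],
    [[-12, 0, 17], 0.36],
  ],
  gripper=0.6,
)

```text
time_s: 17.1
eef_pos: [413.3, -1.0, 208.2]
orientation: [-3.083, -0.602, 0.0]
contact_force: [-0.5, -0.6, -0.1]
width: 51.2
gripper_force: 0.0
```

```bash
python3 - <<'E'
from h import *
c=cal("wrist"); im=arm.snapshot("wrist"); cv2.imwrite("pics/w4.png",im); np.savez("w4.npz",K=c[0],r=c[1],t=c[2])
s=arm.sense();print(s["eef_pos"],s["orientation"],s["time_s"],s["joints"])
hsv=cv2.cvtColor(im,cv2.COLOR_BGR2HSV)
x,y=w2pix(None,[[530.6,77.7,77]],c)[0].astype(int);print(x,y);x0,y0=max(0,x-60),max(0,y-60)
h=hsv[y0:y+60,x0:x+60]
r=cv2.inRange(h,(0,120,140),(8,255,255))|cv2.inRange(h,(172,120,140),(180,255,255))
k=max(cv2.findContours(cv2.morphologyEx(r,cv2.MORPH_CLOSE,np.ones((9,9))),0,1)[0],key=cv2.contourArea)
W=pix2w(None,k.reshape(-1,2)+[x0,y0],77,c)[:,:2].astype(np.float32); print("cap",cv2.minEnclosingCircle(W),cv2.fitEllipse(W))
m=cv2.drawContours(r*0,[k],-1,255,-1)>0
w=m&(h[...,1]<110)&(h[...,2]>150); ys,xs=np.nonzero(w); Wl=pix2w(None,np.c_[xs+x0,ys+y0],77,c)[:,:2]
v=np.linalg.eigh(np.cov(Wl.T))[1][:,1]; print("line",len(xs),np.arctan2(v[1],v[0]),Wl.mean(0))
E
```

```text
[413.29008038  -1.01952608 207.89112042] [-3.08305062e+00 -6.02205123e-01  1.42144931e-03] 17.15 [-1.39823233e-01 -2.14026888e-01  1.72307202e+00 -3.23550265e-05
  1.63349388e+00  1.04517321e+00]
274 5
cap ((528.2838134765625, 76.3171157836914), 21.350189208984375) ((523.9139404296875, 74.1080322265625), (25.62801742553711, 45.186973571777344), 20.460969924926758)
line 246 2.700707170075944 [522.79320222  82.08886077]
```

View pics/w4.png

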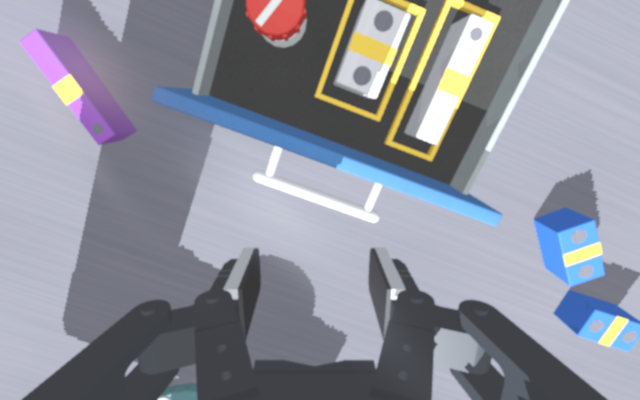

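Both pieces lie flat inside their own ribs: the plate at (373,48) and the bar at (457,78). The cap is at (275,10), so I go and grip it next.

jog_arm(
  moves=[
    [[3, 2, -1], 0.17],
    [[7, 5, -3], 0.34],
    [[11, 7.4, -5], 0.51],
    [[11.75, 7.9, -8], 0.51],
    [[11.75, 7.9, -10], 0.51],
    [[11.75, 7.9, -12.5], 0.51],
    [[11.75, 7.9, -14], 0.51],
    [[11.75, 7.9, -14.7], 0.51],
    [[11.75, 7.9, -14.7], 0.51],
  ],
  gripper=0.7,
)

```text
time_s: 18.27
eef_pos: [530.5, 78.0, 61.1]
orientation: [-2.83, -1.363, 0.001]
contact_force: [0.4, 0.1, 0.0]
width: 59.4
gripper_force: 0.0
```

jog_arm(
  moves=[
    [[0, 0, 0], 0],
    [[0, 0, 0], 0],
    [[0, 0, 0], 0],
    [[0, 0, 0], 0],
  ],
  gripper=0,
)

```text
time_s: 18.77
eef_pos: [531.8, 77.4, 63.0]
orientation: [2.828, 1.362, 0.005]
contact_force: [0.7, -3.4, 5.7]
width: 40.3
gripper_force: 61.2
```

```bash
python3 -c "
from h import *
s=arm.sense();print({k:np.round(v,3) for k,v in s.items()})"
```

```text
{'time_s': np.float64(18.775), 'joints': array([ 4.000e-02,  1.630e-01,  1.653e+00, -1.000e-03,  1.322e+00,
        7.130e-01]), 'joint_vel': array([ 0.001,  0.001, -0.003, -0.001,  0.002,  0.001]), 'joint_torque': array([  2.031, -32.373, -25.339,   1.073,   0.225,  -0.066]), 'eef_pos': array([531.837,  77.376,  63.025]), 'orientation': array([2.828, 1.362, 0.005]), 'contact_force': array([ 0.697, -3.386,  5.655]), 'wrist_torque': array([-0.546, -0.097,  0.004]), 'gripper_force': np.float64(61.244), 'width': np.float64(40.333)}
```

jog_arm(
  moves=[
    [[0, 0, 0], -0.08],
    [[0, 0, 0], -0.2],
    [[0, 0, 0], -0.32],
    [[0, 0, 0], -0.44],
    [[0, 0, 0], -0.56],
    [[0, 0, 0], -0.68],
    [[0, 0, 0], -0.78],
    [[0, 0, 0], -0.85],
    [[0, 0, 0], -0.85],
  ],
)

```text
time_s: 19.9
eef_pos: [531.8, 77.4, 63.0]
orientation: [3.139, 0.074, 0.006]
contact_force: [0.6, -3.9, 6.2]
width: 40.2
gripper_force: 61.6
```

```bash
python3 -c "
from h import *
s=arm.sense();print({k:np.round(v,3) for k,v in s.items()})"
```

```text
{'time_s': np.float64(19.9), 'joints': array([ 0.04 ,  0.163,  1.653, -0.002,  1.322,  1.564]), 'joint_vel': array([ 0.   , -0.   ,  0.001,  0.   ,  0.001, -0.011]), 'joint_torque': array([ 2.0020e+00, -3.2359e+01, -2.5342e+01,  1.1150e+00,  1.9900e-01,
       -8.0000e-03]), 'eef_pos': array([531.807,  77.375,  62.991]), 'orientation': array([3.139, 0.074, 0.006]), 'contact_force': array([ 0.642, -3.863,  6.241]), 'wrist_torque': array([-0.646, -0.144, -0.155]), 'gripper_force': np.float64(61.558), 'width': np.float64(40.231)}
```

jog_arm(
  moves=[
    [[0, 0, 0], -0.05],
    [[0, 0, 0], -0.1],
    [[0, 0, 0], -0.15],
    [[0, 0, 0], -0.15],
  ],
)

```text
time_s: 20.4
eef_pos: [531.8, 77.4, 63.0]
orientation: [3.136, -0.154, 0.006]
contact_force: [1.6, -3.1, 5.8]
width: 40.5
gripper_force: 61.6
```

```bash
python3 -c "
from h import *
s=arm.sense();print(s['joints'][5],s['wrist_torque'],s['joint_torque'][5])"
```

```text
1.7101393539711873 [-0.66211123 -0.1227316   1.22441907] 1.2941670790314674
```

jog_arm(
  moves=[
    [[0, 0, 0], -0.05],
    [[0, 0, 0], -0.1],
    [[0, 0, 0], -0.15],
    [[0, 0, 0], -0.15],
  ],
)

```text
time_s: 20.9
eef_pos: [532.1, 76.5, 63.0]
orientation: [3.114, -0.39, 0.008]
contact_force: [1.8, -5.7, 5.7]
width: 40.4
gripper_force: 61.6
```

```bash
python3 -c "
from h import *
s=arm.sense();print(s['joints'][5],s['wrist_torque'],s['joint_torque'][5])"
```

```text
1.8610308320118456 [-1.03324916 -0.34530548  0.94046616] 0.9470102190971375
```

jog_arm(
  moves=[
    [[0, 0, 0], 0],
    [[0, 0, 0], 0],
    [[0, 0, 0], 0],
    [[0, 0, 1], 0],
    [[0, 0, 3], 0],
    [[-2, -1, 7], 0.1],
    [[-7, -2, 11], 0.25],
    [[-13, -3, 14], 0.32],
    [[-17, -4, 16], 0.32],
    [[-17, -4, 16], 0.32],
    [[-17, -4, 16], 0.32],
  ],
  gripper=0.65,
)

```text
time_s: 22.28
eef_pos: [360.7, 38.1, 221.8]
orientation: [-3.14, -0.106, -0.003]
contact_force: [0.1, -0.0, 0.0]
width: 55.6
gripper_force: 0.0
```

```bash
python3 - <<'E'
from h import *
c=cal("wrist"); im=arm.snapshot("wrist"); cv2.imwrite("pics/w5.png",im); np.savez("w5.npz",K=c[0],r=c[1],t=c[2])
s=arm.sense();print(s["eef_pos"],s["orientation"],s["time_s"],s["joints"])
E
```

```text
[360.79146379  38.1546403  221.04070151] [-3.13960888e+00 -1.06723707e-01  4.64402634e-04] 22.325 [-5.14127863e-02 -3.40002953e-01  1.79259386e+00  1.45534916e-04
  1.68931086e+00  1.45144154e+00]
```

View pics/w5.png

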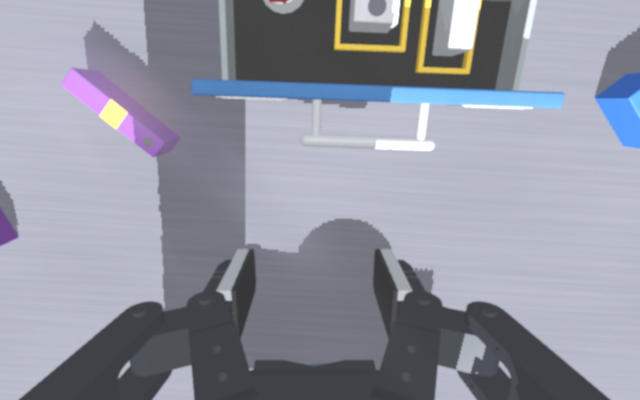

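The handle runs from (305,141) to (432,145). The cap is out of view here, so I check its line with the scene camera.

```bash
python3 - <<'E'
from h import *
d=np.load("w5.npz");c=(d["K"],d["r"],d["t"])
print("handle",pix2w(None,[(303,141),(434,146)],58,c).round(1)[:,:2].tolist(), "front",pix2w(None,[(193,94),(561,106)],88,c).round(1)[:,:2].tolist())
c=cal("scene");im=arm.snapshot("scene");h=cv2.cvtColor(im,cv2.COLOR_BGR2HSV)
p=w2pix(None,[[530.6,77.7,77]],c)[0];print(p);x,y=p.round().astype(int)
P=[];
yy,xx=np.mgrid[y-12:y+13,x-14:x+15]; W=pix2w(None,np.c_[xx.ravel(),yy.ravel()],77,c)[:,:2]
hh=h[y-12:y+13,x-14:x+15].reshape(-1,3); rr=np.linalg.norm(W-[530.6,77.7],axis=1)
m=(rr<17)&(hh[:,1]<150)&(hh[:,2]>120); Wl=W[m]
v=np.linalg.eigh(np.cov(Wl.T)); print("line",m.sum(),np.arctan2(v[1][1,1],v[1][0,1]),v[0],Wl.mean(0))
cv2.imwrite("pics/c1.png",cv2.resize(im[150:290,240:400],(800,700),interpolation=2)[:600])
E
```

```text
handle [[399.3, 51.9], [402.5, -64.8]] front [[433.0, 137.2], [442.9, -146.4]]
[335.23201969 193.44694983]
line 11 1.8149683444474665 [ 2.35620998 86.52398073] [529.85149005  75.71528981]
```

View pics/c1.png

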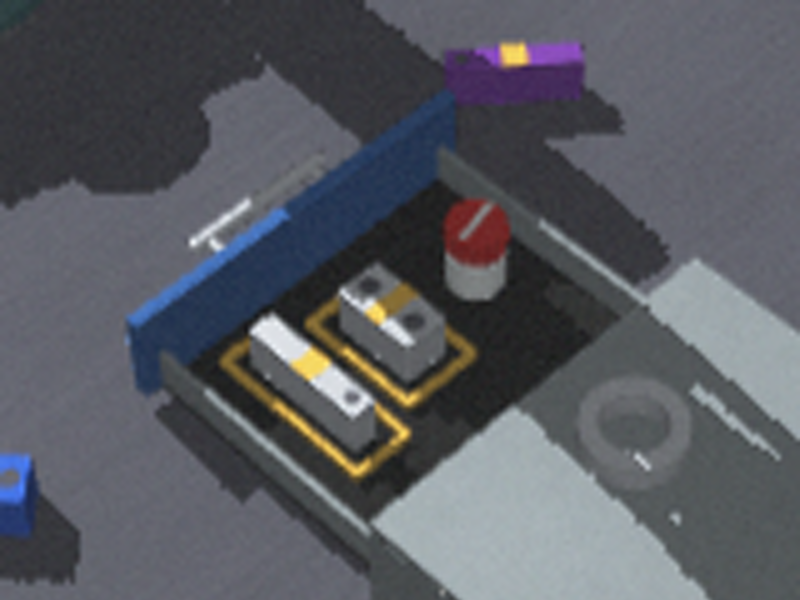

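The line now stands at about -1.33 rad and the torque rose to 1.2 N m, so the cap is tight. Both pieces sit in their bays. Next I shut the gripper and go down in front of the handle.

jog_arm(
  moves=[
    [[0, -1.5, -3], -0.04],
    [[0.5, -3.5, -8], -0.04],
    [[1, -4.4, -12], -0.04],
    [[1, -4.4, -15], -0.04],
    [[1, -4.4, -16.5], -0.04],
    [[1, -4.4, -16.5], -0.04],
    [[1, -4.4, -16.5], -0.04],
  ],
  gripper=0,
)

```text
time_s: 23.25
eef_pos: [371.6, -6.0, 57.5]
orientation: [3.141, 0.044, 0.003]
contact_force: [-0.2, -0.0, 0.5]
width: -0.0
gripper_force: 0.0
```

jog_arm(
  moves=[
    [[0.5, 0, 0], 0],
    [[1, 0, 0], 0],
    [[1.5, 0, 0], 0],
    [[2, 0.1, 0], 0],
    [[2.6, 0.1, 0], 0],
    [[3.4, 0.1, 0], 0],
    [[4.4, 0.1, 0], 0],
    [[5.6, 0.2, 0], 0],
    [[6.8, 0.2, 0], 0],
    [[8, 0.2, 0], 0],
    [[9, 0.3, 0], 0],
    [[10, 0.3, 0], 0],
  ],
)

```text
time_s: 24.75
eef_pos: [471.1, -3.1, 56.2]
orientation: [3.141, 0.044, -0.001]
contact_force: [-2.6, 0.7, 0.4]
width: 0.1
gripper_force: 1.0
```

jog_arm(
  moves=[
    [[0.8, 0, 0], 0],
    [[1.8, 0, 0], 0],
    [[2.8, 0.1, 0], 0],
    [[3.8, 0.1, 0], 0],
    [[4.8, 0.1, 0], 0],
    [[5.8, 0.2, 0], 0],
    [[6.8, 0.2, 0], 0],
    [[7.8, 0.2, 0], 0],
    [[8.6, 0.2, 0], 0],
    [[9.2, 0.3, 0], 0],
    [[9.7, 0.3, 0], 0],
    [[10.1, 0.3, 0], 0],
    [[10.5, 0.3, 0], 0],
  ],
)

```text
time_s: 26.38
eef_pos: [575.6, -0.0, 56.4]
orientation: [3.141, 0.044, -0.0]
contact_force: [-0.7, -1.4, -0.3]
width: 0.0
gripper_force: 0.8
```

```bash
python3 - <<'E'
from h import *
im=arm.snapshot("side");cv2.imwrite("pics/s2.png",cv2.resize(im[150:260,180:380],(800,440),interpolation=2))
E
```

```text
(no output)
```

View pics/s2.png

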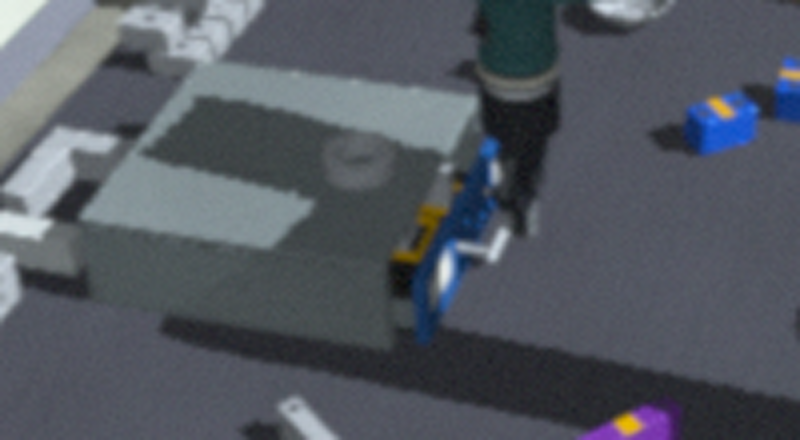

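The drawer front is roughly 25 mm from the chest face. I have now used up my picture views (11, one over the limit), so the rest goes by force and numbers.

jog_arm(
  moves=[
    [[0.3, 0, 0], 0],
    [[0.6, 0, 0], 0],
    [[0.8, 0, 0], 0],
    [[1.0, 0, 0], 0],
    [[1.2, 0, 0], 0],
    [[1.4, 0, 0], 0],
  ],
)

```text
time_s: 27.18
eef_pos: [589.6, 0.1, 56.3]
orientation: [-3.141, -0.044, 0.0]
contact_force: [-0.9, 0.6, 1.0]
width: 0.2
gripper_force: 0.8
```

jog_arm(
  moves=[
    [[0.15, 0, 0], 0],
    [[0.3, 0, 0], 0],
    [[0.45, 0, 0], 0],
    [[0.45, 0, 0], 0],
  ],
)

```text
time_s: 27.68
eef_pos: [592.4, 0.2, 56.2]
orientation: [-3.141, -0.044, 0.007]
contact_force: [-5.7, 1.2, 3.3]
width: 0.2
gripper_force: 3.3
```

In the detent now. Continuing slowly.

jog_arm(
  moves=[
    [[0.1, 0, 0], 0],
    [[0.2, 0, 0], 0],
    [[0.3, 0, 0], 0],
    [[0.4, 0, 0], 0],
    [[0.4, 0, 0], 0],
  ],
)

```text
time_s: 28.3
eef_pos: [598.5, -0.1, 56.3]
orientation: [3.141, 0.044, 0.002]
contact_force: [-1.0, 0.7, 0.8]
width: -0.2
gripper_force: 0.4
```

jog_arm(
  moves=[
    [[0.1, 0, 0], 0],
    [[0.2, 0, 0], 0],
    [[0.3, 0, 0], 0],
    [[0.3, 0, 0], 0],
  ],
)

```text
time_s: 28.8
eef_pos: [600.4, -0.3, 56.3]
orientation: [3.141, 0.044, -0.002]
contact_force: [-4.8, -0.2, 2.1]
width: -0.0
gripper_force: 2.1
```

jog_arm(
  moves=[
    [[0.1, 0, 0], 0],
    [[0.2, 0, 0], 0],
    [[0.3, 0, 0], 0],
    [[0.3, 0, 0], 0],
  ],
)

```text
time_s: 29.3
eef_pos: [600.7, -0.3, 56.3]
orientation: [3.141, 0.044, -0.013]
contact_force: [-12.6, -0.9, 8.0]
width: 0.1
gripper_force: 6.2
```

That is the firm stop: 3 mm commanded gave 0.3 mm of motion, with the force rising. Backing off and up.

jog_arm(
  moves=[
    [[-0.3, 0, 0], 0],
    [[-0.8, 0, 0], 0],
    [[-2, 0, 0], 0],
    [[-5, 0, 0], 0],
    [[-9, 0, 2], 0],
    [[-14, 0, 6], 0],
    [[-19, 0, 11], 0],
    [[-22, 0, 15], 0],
    [[-22, 0, 15], 0],
    [[-22, 0, 15], 0],
  ],
)

```text
time_s: 30.55
eef_pos: [383.8, 0.1, 206.1]
orientation: [3.141, 0.044, 0.002]
contact_force: [0.3, -0.8, -0.0]
width: -0.3
gripper_force: 0.0
```

```bash
python3 - <<'E'
from h import *
s=arm.sense();print(s["eef_pos"],s["contact_force"],s["time_s"])
c=cal("wrist");im=arm.snapshot("wrist");h=cv2.cvtColor(im,cv2.COLOR_BGR2HSV)
m=cv2.inRange(h,(100,130,60),(125,255,255))
for k in sorted(cv2.findContours(m,0,1)[0],key=cv2.contourArea)[-3:]:
    b=cv2.boundingRect(k);W=pix2w(None,k.reshape(-1,2),88,c)[:,:2];print(b,W.min(0).round(),W.max(0).round(),np.median(W,0).round())
h0=cv2.cvtColor(cv2.imread("pics/w2.png"),8)
for n in("drawer_handle","plate","bar","ring_gauge"):print(n,[(np.round(d["point"]).tolist(),round(d["confidence"],2)) for d in arm.look_for("wrist",n)][:3])
# brightness profile along drawer axis from panel into the chest front
y0=5
for x in range(630,690,4):
    u=w2pix(None,[[x,-100+0,90]],c)[0].round().astype(int); print(x,u,im[u[1],u[0]] if 0<=u[1]<400 and 0<=u[0]<640 else None)
E
```

```text
[3.83840452e+02 8.04705352e-02 2.06140201e+02] [ 0.34058991 -0.75175321 -0.04090696] 30.55
(625, 171, 15, 36) [ 384. -257.] [ 412. -243.] [ 397. -249.]
(563, 81, 77, 82) [ 419. -245.] [ 477. -178.] [ 443. -220.]Traceback (most recent call last):
  File "<stdin>", line 7, in <module>
cv2.error: OpenCV(4.12.0) /io/opencv/modules/imgproc/src/color.simd_helpers.hpp:92: error: (-15:Bad number of channels) in function 'cv::impl::{anonymous}::CvtHelper<VScn, VDcn, VDepth, sizePolicy>::CvtHelper(cv::InputArray, cv::OutputArray, int) [with VScn = cv::impl::{anonymous}::Set<1>; VDcn = cv::impl::{anonymous}::Set<3, 4>; VDepth = cv::impl::{anonymous}::Set<0, 2, 5>; cv::impl::{anonymous}::SizePolicy sizePolicy = cv::impl::<unnamed>::NONE; cv::InputArray = const cv::_InputArray&; cv::OutputArray = const cv::_OutputArray&]'
> Invalid number of channels in input image:
>     'VScn::contains(scn)'
> where
>     'scn' is 3
```

```bash
python3 - <<'E'
from h import *
c=cal("side");im=arm.snapshot("side");h=cv2.cvtColor(im,cv2.COLOR_BGR2HSV)
yl=cv2.inRange(h,(15,110,90),(38,255,255))[165:245,260:320];print("yellow px in drawer area",(yl>0).sum())
x=600+11+6+35+6
u=w2pix(None,[[600+11+47,0,88],[655,145,60],[655,145,88],[650,-140,88]],c);print(u.round())
m=cv2.inRange(h,(100,130,50),(125,255,255));m[:160]=0;m[250:]=0;m[:,:250]=0;m[:,335:]=0
k=cv2.findContours(m,0,1)[0]
for q in sorted(k,key=cv2.contourArea)[-2:]:
    print(cv2.boundingRect(q),cv2.contourArea(q)); q=q.reshape(-1,2); W=pix2w(None,[q[q[:,1].argmax()],q[q[:,1].argmin()]],60,c);print(W.round())
print("chest front z100, grey?", [im[int(v),int(uu)].tolist() for uu,v in w2pix(None,[[a,100,92] for a in range(640,680,4)],c)])
for n in("drawer_handle","plate","bar","chest_front","ring_gauge"):print(n,[(np.round(d["point"]).tolist(),round(d["confidence"],2)) for d in arm.look_for("side",n)][:4])
E
```

```text
yellow px in drawer area 0
[[289. 196.]
 [277. 225.]
 [276. 218.]
 [303. 177.]]
(299, 191, 4, 5) 5.0
[[638. -54.  60.]
 [639. -83.  60.]]
(277, 177, 25, 58) 265.5
[[ 632.  194.   60.]
 [ 676. -178.   60.]]
chest front z100, grey? [[134, 82, 46], [169, 95, 35], [174, 102, 47], [157, 103, 69], [130, 117, 102], [147, 146, 132], [157, 152, 137], [156, 149, 137], [152, 146, 133], [153, 147, 132]]
drawer_handle [([656.0, 23.0, 60.0], 0.83)]
plate [([380.0, -337.0, 39.0], 0.56)]
bar [([302.0, 405.0, 31.0], 0.67), ([410.0, 238.0, 31.0], 0.6)]
chest_front [([797.0, 82.0, 104.0], 0.97)]
ring_gauge [([651.0, 24.0, 59.0], 0.64), ([725.0, 23.0, 115.0], 0.47)]
```

The blue panel meets the chest's grey face with no gap and no yellow shows, so the drawer is home.

```bash
python3 -c "
from workcell import arm
print(arm.finish_job())"
```

```text
the job is handed in; nothing more can be done
None
```

The job is handed in at about 31 s: both pieces lie flat in their bays, the cap is tight at its stop, and the drawer is pushed home to its firm stop; I viewed 11 pictures, one over the limit of 10.

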